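Close and hold a shield housing under the test probe

TASK

First slide the carriage of the test jig by its handle until the round brass test pad on the open housing's board tongue lies right under the tip of the fixed probe, and leave it there. Then take the lid by its bar, set it on the housing's two dowels (its brass connector at the test-pad end) so that it sits flush on the rim, and press it down until the sprung housing is fully down at its stop. The program finishes while still holding the lid pressed down; do not touch the probe, and leave the jar and the solder spool where they stand.

Things in the scene. Friction and masses are not known exactly. Their poses are not given: they have to be found in the camera images.
- carriage (a joint): Slide of the jig's carriage, m, 0 to 0.115 (wanted place not at a stop); grows as the carriage moves towards the probe, along +y of the housing and of point rim. The carriage is an aluminium plate 90 x 215 mm, top 24 mm above the table, on a dark steel bed 110 x 360 x 12 mm lying flat, whose whole position and yaw vary. 4 N of friction.
- carriage_handle (a point): Top centre of the carriage's handle, an upright black square post 16 x 16 mm, 49 mm tall, its top 73 mm above the table, at the end of the carriage away from the probe; 92 mm from the housing's centre. Axes as point rim. Pinch it from above across x, and move it along y.
- probe_tip (a point): Lower tip of the fixed brass probe needle, 57 mm above the table, 6 mm above the test pad's level. The needle hangs from a black sleeve (12 mm wide, from 85 mm above the table) on an arm from a post 37 mm further along +y; the whole stands 124 mm high, at the end of the bed.
- probe: The whole fixed probe stand (post, arm, needle); origin under its post, 12 mm above the table. Not to be touched.
- pad (a point): Centre of the top of the round brass test pad, 10 mm wide, on the green board tongue (30 mm wide) that sticks out of the housing's +y end; 78 mm along +y from the housing's centre. Rides with the carriage.
- rim (a point): Centre of the housing's upper rim, 58 mm above the table (52 mm when pressed down). The housing is an open aluminium box, 68 (x) x 110 (y) x 24 mm, walls 6 mm, with a green board inside, riding on the carriage; x across, y along the slide towards the probe, z up.
- dowel0 (a point): Tip of the first steel dowel, 8 mm thick, standing 15 mm above the rim with its last 5 mm tapered to a 2.4 mm tip; at x -22, y -42 mm from point rim.
- dowel1 (a point): Tip of the second dowel, the same size; at x +22, y +34 mm from point rim. The dowels fit the lid one way round only.
- housing (a joint): How far the housing is pressed down on its springs, m: 0 free, 0.006 fully down on its stop. It starts to give at about 1 to 2 N of push beyond the lid's weight and takes about 9 N to be fully down.
- lid: Loose aluminium lid 68 (x) x 110 (y) x 12 mm, 0.2 kg, flat on the table; origin: centre of its underside, z up. Grip: black bar 16 (x) x 50 (y) mm amid its top, 12 to 42 mm above the underside. Holes 10 mm wide at x -22, y -42 and x +22, y +34. Brass connector 12 mm wide, 11 tall on top at x -18, y +40. Seated: origin on point rim, axes agree, dowel tips 3 mm above its top.
- jar: Bystander: small amber glass jar with a steel cap, 42 mm wide, 45 mm tall; origin at the centre of its underside.
- spool: Bystander: grey spool of solder wire standing on its flange, dark hub on top, 48 mm wide, 34 mm tall; origin at the centre of its underside.
Mind the look-alikes: they are no part of the job. What is shaped like the lid but blue is not meant.

How it is judged:
By the outcome, as a careful person would: the job done as asked, in the order asked, and still so for the second after the job is handed in, while the arm keeps its last pose, push and grip.
It also fails if it takes over 61 s, if anything falls off the work surface, if the arm or the gripper's body presses on something with over 40 N, if the wrist force passes 120 N, or if a joint passes its speed limit or range.

ROBOT

A 6-joint arm with a two-finger parallel gripper is mounted at the origin on the work surface. World frame = base frame: x ahead of the robot, y to its left, z up, the work surface at z = 0. Lengths are in m, angles in rad, forces in N, time in s.
With the tool pointing down it reaches from about 0.375 to 0.975 m from the base axis. Payload 3.8 kg.
Tool frame: the origin (TCP) lies at the very end of the fingers, on their centre line; the grasp point (between the pads) lies r.grip_point_offset behind it (r.grip_point_offset is the distance from the TCP to the grasp point, in m); z points along the fingers, y is the line along which they close (so a half turn about z gives the same grasp; the last joint's range is limited). The gripper opens to 85 mm and grips with 20 to 120 N. Pads are 22 mm wide; open, the fingers measure 114 mm over their backs; the gripper's body (76 mm by 85 mm) begins 54 mm behind the grasp point. The pads swing forward as they close: fully open they stand 13 mm farther back than shut.
Start: joints at [-1.363, 0.264, 1.604, -0, 1.274, -0.037], TCP at [0.164, -0.655, 0.198] pointing down, gripper open.
Joint ranges: [-2.63, 2.63], [-0.94, 2.18], [0.31, 2.57], [-1.31, 4.45], [0, 2.66], [-2.55, 2.55]. Speed limits (rad/s): [2.57, 2.57, 3.14, 3.14, 3.14, 3.14].

INTERFACE

Orientations are given as a rotation vector (axis times angle).
In Python, from cell import monitor, optics, ticket, r gives the robot as it stands.
- The arm moves only by the tool carry_out, never from a script. Its argument "series" is one flat list of numbers, 7 for each row, row after row: the finger opening in mm, from 0 to 85.4, then the shift along the tool's x, y, z in units of 30 mm (1.0 is 30 mm), then the turn, a rotation vector about the tool's x, y, z in units of 5 degrees (1.0 is 5 degrees). In form: [gripper, x, y, z, rx, ry, rz, gripper, x, y, z, rx, ry, rz, ...]. A call has 1 to 12 rows; each row shifts and turns the commanded pose from where the row before left it, along the tool's axes as they then stand; what a row does not reach is not made up. A row lasts 1/10 s, in which the tool goes at most 50 mm and 8.59 degrees, less where a joint would pass 70% of its speed; a pose out of reach is approached as far as the arm can. A call is refused whole if a number of a shift passes 1 or a number of a turn 1, either way. A call with a gripper value outside its range is refused whole. The fingers move at their own pace and stop on an object; "force" is the grip in N (left out, the last holds). Time passes only in rows, so rows that do not move let the fingers close. It gives the time, the measured TCP pose, the force, the opening and the grip force at its end, in the units of the state.
- monitor.get_obs(): the state, without advancing time (a new reading comes with each control period).
- optics.snapshot(name): name is "side" or "top" or "wrist"; returns a dict with "frame" (480x640x3 uint8, red, green, blue), "range_z" (480x640 float32, m along the optical axis (not along the pixel's ray), 0 where there is no reading), "vertical_fov" (degrees; the focal length in pixels is half the picture's height over the tangent of half this angle, whatever the lens; pixels are square), "cx", "cy" (the principal point, pixels), "R" (3x3) and "t" (3): a world point X has camera coordinates R X + t. Camera axes: x right, y down, z forward; pixel columns grow to the right and rows downward; lengths in m; the calibration is good to about 2 mm. A picture is of the moment at which its call begins.
- ticket.close_job(): hands the job in; it is judged then, once.
The state is a dict: "t": time; "joint_pos": joint angles; "dq": joint speeds; "effort": joint torques, N m; "position": TCP position; "tool_rot": TCP orientation; "contact_force": force on the tool from outside, world axes, zero at the start; "moment": the same for the moment, N m; "grip_width": finger opening in m; "gripper_force": force on a finger pad.
Only numpy, scipy, OpenCV 4.12 (cv2) and the standard library are available. Lean on these libraries where they do the work, as an engineer would, in place of code of your own. Each camera call takes 0.05 s, during which the arm holds its last target. There are 200 camera calls.

## Working session

There is one attempt and no reset: what is moved stays moved. The work goes in short steps, Python scripts to look and compute and a tool call to move; the robot and the scene stay as the last step left them, time stands still between calls to the robot, and variables do not carry over. Pictures are saved under pics/ and viewed, at most 14 in all, crops included, and the job is handed in when it is done.

Besides the shell and the picture viewer there is one more tool, called after "Call:" in YAML: its name, and indented under it one key for each argument. carry_out: Moves the arm, as the interface text tells. Its arguments: {"type":"object","properties":{"series":{"type":"array"},"force":{"type":"number"}},"required":["series"]}

```bash
mkdir -p pics
cat > h.py <<'E'
import numpy as np, cv2
from cell import monitor, optics, ticket, r
from scipy.spatial.transform import Rotation as Ro
def snap(n):
    s=optics.snapshot(n); s['f']=240/np.tan(np.radians(s['vertical_fov'])/2); return s
def ray(s,u,v):
    R=np.array(s['R']);t=np.array(s['t']);d=R.T@np.array([(u-s['cx'])/s['f'],(v-s['cy'])/s['f'],1]);return -R.T@t,d
def onz(s,u,v,z):
    c,d=ray(s,u,v);return c+d*(z-c[2])/d[2]
def cloud(s):
    R=np.array(s['R']);t=np.array(s['t']);v,u=np.mgrid[:480,:640];Z=s['range_z']
    P=np.stack([(u-s['cx'])/s['f']*Z,(v-s['cy'])/s['f']*Z,Z],-1);return (P-t)@R
def proj(s,X):
    p=np.array(s['R'])@np.array(X)+np.array(s['t']);return p[:2]/p[2]*s['f']+[s['cx'],s['cy']]
def save(s,name,box=None,k=1):
    im=cv2.cvtColor(s['frame'],cv2.COLOR_RGB2BGR)
    if box: im=im[box[1]:box[3],box[0]:box[2]]
    cv2.imwrite('pics/'+name,cv2.resize(im,None,fx=k,fy=k,interpolation=cv2.INTER_CUBIC))
E
python3 - <<'E'
from h import *
s=snap('top');save(s,'top.png');s2=snap('side');save(s2,'side.png')
for x in (s,s2): R=np.array(x['R']);print(x['f'],x['cx'],x['cy'],-R.T@x['t'])
print(monitor.get_obs(),r.grip_point_offset)
E
```

```text
604.1905757393229 316.841479610757 244.6523035768506 [ 0.3899138  -0.07237481  1.55252084]
618.1580142062853 320.4978766251114 254.75137660893427 [ 0.4834973  -0.93494038  1.04896567]
{'t': 0.1, 'joint_pos': array([-1.36291502e+00,  2.64713180e-01,  1.60524629e+00, -2.92292806e-06,
        1.27368625e+00, -3.69074607e-02]), 'dq': array([-0.00047128, -0.00089459, -0.00280909,  0.00087193, -0.00241162,
        0.00049012]), 'effort': array([ 1.35420628e-04, -5.16706181e+01, -3.68590593e+01, -3.58013779e-05,
        6.35395671e-03,  2.01610214e-05]), 'position': array([ 0.16342913, -0.6541664 ,  0.19665797]), 'tool_rot': array([-3.11606068e+00, -3.83305618e-01,  2.79545730e-04]), 'contact_force': array([-0.42047584, -0.3454577 , -0.21959062]), 'moment': array([0.00420785, 0.03950502, 0.0248138 ]), 'gripper_force': 0.0, 'grip_width': 0.0854517074775627} 0.0187
```

View pics/top.png

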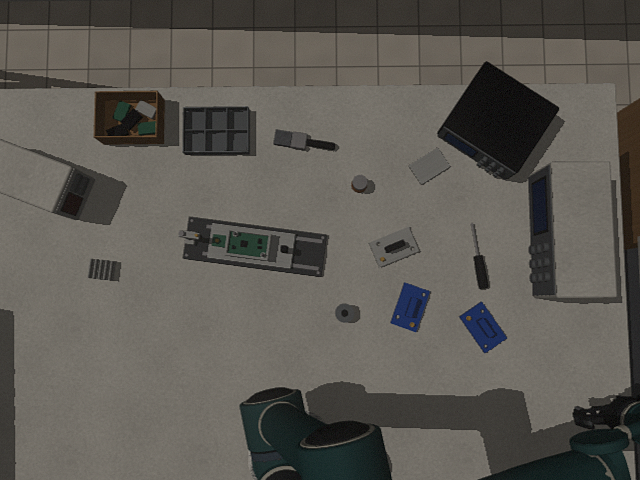

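View pics/side.png

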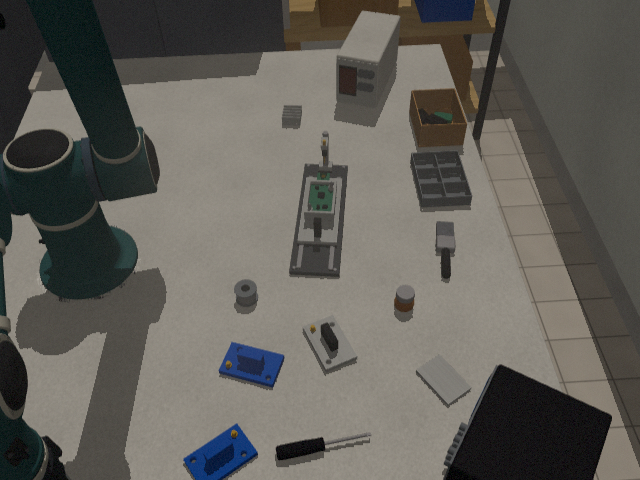

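The top view shows the jig at (255,245), with the probe at its left end (185,236) and the handle at (287,249). 
Lid candidates in the top view:
- aluminium lid with a black bar at (395,246)
- blue look-alikes at (411,307) and (483,327)
- bare plate at (430,166)

I choose the one at (395,246) because it is aluminium with a black bar and a brass connector. I'll check it in a close crop.

Run:
```python
from h import *
s=snap('top')
a=s['frame'][205:285,170:435]
cv2.imwrite('pics/crop.png',cv2.resize(cv2.cvtColor(a,cv2.COLOR_RGB2BGR),None,fx=3,fy=3,interpolation=cv2.INTER_CUBIC))
P=cloud(s);z=P[...,2]
def box(m,n):
    m=m.astype(np.uint8)
    nn,l,st,c=cv2.connectedComponentsWithStats(m)
    for i in range(1,nn):
        if st[i,4]>25:
            pts=P[l==i];rr=cv2.minAreaRect((pts[:,:2]*1000).astype(np.float32))
            print(n,'pix',c[i].round(),st[i,4],'c',np.round(rr[0],1),'sz',np.round(rr[1],1),'ang',round(rr[2],1),'zmed',np.median(pts[:,2]).round(4))
roi=np.zeros_like(z,bool);roi[205:285,170:440]=1
box(roi&(z>.005)&(z<.019),'5-19')
box(roi&(z>.019)&(z<.03),'19-30')
box(roi&(z>.032)&(z<.046),'bar')
box(roi&(z>.05)&(z<.064),'50-64')
box(roi&(z>.066)&(z<.08),'66-80')
box(roi&(z>.1),'probe')
```

```text
5-19 pix [262. 248.] 2758 c [526.2  99.1] sz [362.7 116.9] ang 82.2 zmed 0.0113
5-19 pix [393. 246.] 937 c [ 524.2 -256.6] sz [ 73.8 114.4] ang 19.7 zmed 0.0113
19-30 pix [256. 247.] 1281 c [527.  105.7] sz [225.4  91. ] ang 82.1 zmed 0.0235
19-30 pix [189. 241.] 44 c [537.7 264.7] sz [25.1 13.5] ang 85.9 zmed 0.0252
bar pix [394. 245.] 123 c [ 522.5 -255.5] sz [16.  50.2] ang 21.7 zmed 0.0407
50-64 pix [245. 243.] 733 c [529.5 128.2] sz [140.4  68.6] ang 82.2 zmed 0.0542
66-80 pix [283. 248.] 42 c [515.   22.5] sz [15.4 15.4] ang 88.7 zmed 0.0711
probe pix [189. 234.] 154 c [545.8 246. ] sz [50.6 16.1] ang 82.1 zmed 0.1159
```

View pics/crop.png

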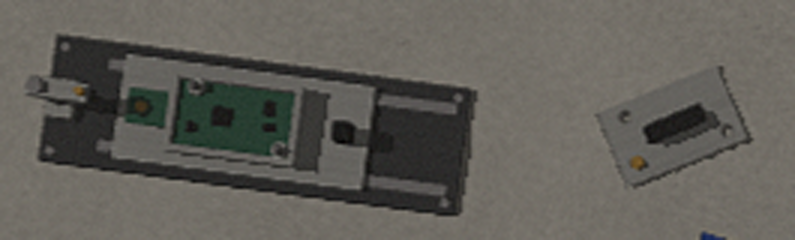

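The crop shows the grey lid, with its bar at (675,125) and its connector at (638,162), so lid +y points left and down in the image. The jig's pad is at crop pixel (142,106), the probe at (80,90) and the handle at (343,131). All the sizes match the description. I'll get the wrist camera's mounting pose and then approach.

```bash
cat >> h.py <<'E'
def go(x,y,z,yaw):
    """remaining move: shift in current tool axes (units 30 mm) and turn about tool z (5 deg); yaw = world angle of tool y axis, deg"""
    o=monitor.get_obs();R=Ro.from_rotvec(o['tool_rot']).as_matrix();d=R.T@(np.array([x,y,z])-o['position'])/.03
    c=np.degrees(np.arctan2(R[1,1],R[0,1]));w=(yaw-c+90)%180-90
    print('now',o['position'].round(4),'y-yaw',c.round(2),'tilt',R[:,2].round(4),'F',o['contact_force'].round(1),'shift units',d.round(2),'turn units',round(-w/5,2),'t',o['t'])
E
python3 - <<'E'
from h import *
s=snap('wrist');o=monitor.get_obs();R=Ro.from_rotvec(o['tool_rot']).as_matrix();C=-np.array(s['R']).T@s['t']
print('cam in tool',R.T@(C-o['position']),'cam axes in tool',(R.T@np.array(s['R']).T).round(3),s['f'],s['cx'],s['cy'])
go(.515,.0225,.2,-7.85)
E
```

```text
cam in tool [ 0.06490711 -0.00059977 -0.17620496] cam axes in tool [[-0.    -0.966 -0.26 ]
 [ 1.    -0.    -0.   ]
 [ 0.    -0.26   0.966]] 343.036365018389 315.786329799294 238.65216939674005
now [ 0.1635 -0.6544  0.197 ] y-yaw -75.97 tilt [-3.0e-04  1.4e-03 -1.0e+00] F [ 0.2 -0.5  0.1] shift units [ 16.84 -19.05  -0.07] turn units -13.62 t 0.2
```

Call:
carry_out:
  series: [85, 0.71, -0.81, -0.07, 0, 0, 0, 85, 0.71, -0.81, -0.07, 0, 0, 0, 85, 0.71, -0.81, -0.07, 0, 0, 0, 85, 0.71, -0.81, -0.07, 0, 0, 0, 85, 0.71, -0.81, -0.07, 0, 0, 0, 85, 0.71, -0.81, -0.07, 0, 0, 0, 85, 0.71, -0.81, -0.07, 0, 0, 0, 85, 0.71, -0.81, -0.07, 0, 0, 0, 85, 0.71, -0.81, -0.07, 0, 0, 0, 85, 0.71, -0.81, -0.07, 0, 0, 0, 85, 0.71, -0.81, -0.07, 0, 0, 0, 85, 0.71, -0.81, -0.07, 0, 0, 0]

```text
t: 1.4
position: [0.3412, -0.3087, 0.2231]
tool_rot: [3.118, 0.383, 0.0]
contact_force: [1.1, 0.4, 1.1]
grip_width: 0.0851
gripper_force: 0.0
```

Call:
carry_out:
  series: [85, 0.71, -0.81, -0.07, 0, 0, 0, 85, 0.71, -0.81, -0.07, 0, 0, 0, 85, 0.71, -0.81, -0.07, 0, 0, 0, 85, 0.71, -0.81, -0.07, 0, 0, 0, 85, 0.71, -0.81, -0.07, 0, 0, 0, 85, 0.71, -0.81, -0.07, 0, 0, 0, 85, 0.71, -0.81, -0.07, 0, 0, 0, 85, 0.71, -0.81, -0.07, 0, 0, 0, 85, 0.71, -0.81, -0.07, 0, 0, 0, 85, 0.71, -0.81, -0.07, 0, 0, 0, 85, 0.71, -0.81, -0.07, 0, 0, 0, 85, 0.71, -0.81, -0.07, 0, 0, 0]

```text
t: 2.6
position: [0.5185, 0.0361, 0.2483]
tool_rot: [3.118, 0.384, -0.0]
contact_force: [0.9, -0.7, -0.6]
grip_width: 0.0849
gripper_force: 0.0
```

Call:
carry_out:
  series: [85, 0, 0, 0, 0, 0, -1, 85, 0, 0, 0, 0, 0, -1, 85, 0, 0, 0, 0, 0, -1, 85, 0, 0, 0, 0, 0, -1, 85, 0, 0, 0, 0, 0, -1, 85, 0, 0, 0, 0, 0, -1, 85, 0, 0, 0, 0, 0, -1, 85, 0, 0, 0, 0, 0, -1, 85, 0, 0, 0, 0, 0, -1, 85, 0, 0, 0, 0, 0, -1, 85, 0, 0, 0, 0, 0, -1, 85, 0, 0, 0, 0, 0, -1]

```text
t: 3.8
position: [0.518, 0.0349, 0.2481]
tool_rot: [-2.505, -1.896, 0.0]
contact_force: [0.1, -0.3, -0.3]
grip_width: 0.0852
gripper_force: 0.0
```

Call:
carry_out:
  series: [85, 0, 0, 0, 0, 0, -0.81, 85, 0, 0, 0, 0, 0, -0.81, 85, 0, 0, 0, 0, 0, 0, 85, 0, 0, 0, 0, 0, 0]

```text
t: 4.2
position: [0.5181, 0.0348, 0.2481]
tool_rot: [-2.37, -2.062, 0.0]
contact_force: [0.7, 0.1, 0.1]
grip_width: 0.0852
gripper_force: 0.0
```

Run:
```python
from h import *
go(.515,.0225,.045,-7.85)
s=snap('wrist');save(s,'w1.png');np.save('w1.npy',s,allow_pickle=True)
for n,X in dict(handle=(.515,.0225,.073),pad=(.538,.1907,.051),tip=(.5432,.2269,.057)).items(): print(n,proj(s,X).round())
```

```text
now [0.5181 0.0348 0.2481] y-yaw -7.97 tilt [-3.e-04 -0.e+00 -1.e+00] F [0.7 0.1 0.1] shift units [-0.42 -0.04  6.77] turn units -0.02 t 4.2
handle [316. 224.]
pad [315.  50.]
tip [315.   5.]
```

View pics/w1.png

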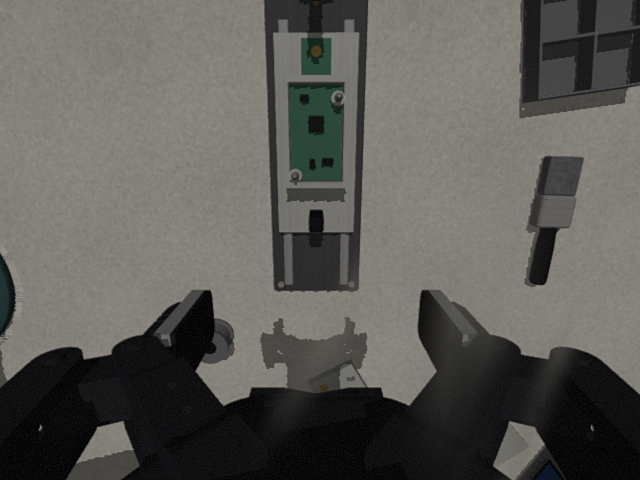

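The wrist view shows the handle at (316,220), the pad at (316,50), and the brass needle at (316,4) just at the top edge. The bed axis is aligned with the image columns. I'll measure the pad and tip by colour.

Run:
```python
from h import *
s=np.load('w1.npy',allow_pickle=True).item()
f=s['frame'];hsv=cv2.cvtColor(f,cv2.COLOR_RGB2HSV)
m=((hsv[...,0]>10)&(hsv[...,0]<28)&(hsv[...,1]>110)&(hsv[...,2]>50)).astype(np.uint8);m[75:]=0;m[:,:270]=0;m[:,370:]=0
n,l,st,c=cv2.connectedComponentsWithStats(m)
for i in range(1,n):
    if st[i,4]>4: print(st[i],c[i].round(1),'z.051',onz(s,*c[i],.051).round(4),'z.057',onz(s,*c[i],.057).round(4))
k=(f.max(2)<45).astype(np.uint8)
P=cloud(s);z=P[...,2]
q=(abs(z-.073)<.005);q[:200]=0;q[240:]=0;pts=P[q];print('handle',q.sum(),np.round(cv2.minAreaRect((pts[:,:2]*1000).astype(np.float32)),2) if 0 else cv2.minAreaRect((pts[:,:2]*1000).astype(np.float32)))
print(f[0:14,312:321].tolist().__len__(), hsv[0:14,316].tolist(), z[0:14,316].round(3))
```

```text
[311  46  10  11  90] [315.7  50.8] z.051 [0.5386 0.1899 0.051 ] z.057 [0.5384 0.1884 0.057 ]
handle 240 ((514.9205932617188, 22.320297241210938), (15.474104881286621, 15.87804889678955), 82.24813842773438)
14 [[6, 71, 18], [20, 159, 48], [21, 172, 52], [19, 179, 50], [16, 146, 54], [20, 166, 40], [38, 88, 32], [150, 31, 25], [0, 19, 27], [75, 21, 24], [98, 43, 24], [68, 46, 22], [105, 17, 30], [90, 22, 23]] [0.085 0.072 0.07  0.068 0.065 0.063 0.012 0.013 0.012 0.012 0.012 0.011
 0.014 0.012]
```

Run:
```python
from h import *
s=np.load('w1.npy',allow_pickle=True).item();P=cloud(s)
for v in (5,6,7): print(v,onz(s,315.7,v,.057).round(4))
print('col/row3D',P[1:6,315:318].round(4).tolist())
print('handle z',np.median(P[212:228,310:322,2]),'rail pad z',P[50,316],'rim',P[80,300],P[79:83,310])
```

```text
5 [0.5439 0.2269 0.057 ]
6 [0.5437 0.226  0.057 ]
7 [0.5436 0.2252 0.057 ]
col/row3D [[[0.5429, 0.2246, 0.0727], [0.5439, 0.2249, 0.0716], [0.5448, 0.225, 0.0711]], [[0.5429, 0.2246, 0.0705], [0.5438, 0.2246, 0.0701], [0.5449, 0.2259, 0.0663]], [[0.5429, 0.2248, 0.0678], [0.5438, 0.2246, 0.068], [0.5448, 0.2249, 0.0668]], [[0.5429, 0.2248, 0.0656], [0.5439, 0.2248, 0.065], [0.5474, 0.2427, 0.0132]], [[0.543, 0.225, 0.0625], [0.5438, 0.2247, 0.063], [0.5473, 0.2419, 0.0129]]]
handle z 0.07272197549721193 rail pad z [0.53904083 0.19050161 0.05129622] rim [0.51950535 0.16487019 0.05700024] [[0.52939197 0.16403017 0.05908436]
 [0.52926956 0.16330007 0.05813673]
 [0.52914558 0.16254688 0.05729019]
 [0.52903486 0.1621384  0.05435695]]
```

Call:
carry_out:
  series: [85, -0.21, -0.02, 0.5, 0, 0, 0, 85, -0.21, -0.02, 0.75, 0, 0, 0, 85, 0, 0, 1, 0, 0, 0, 85, 0, 0, 1, 0, 0, 0, 85, 0, 0, 1, 0, 0, 0, 85, 0, 0, 1, 0, 0, 0, 85, 0, 0, 1, 0, 0, 0, 85, 0, 0, 0.5, 0, 0, 0, 85, 0, 0, 0, 0, 0, 0]

```text
t: 5.15
position: [0.5114, 0.0222, 0.0418]
tool_rot: [-2.366, -2.06, 0.009]
contact_force: [-0.9, -0.1, 0.4]
grip_width: 0.0847
gripper_force: 0.0
```

Call:
carry_out:
  series: [5, 0, 0, 0, 0, 0, 0, 5, 0, 0, 0, 0, 0, 0, 5, 0, 0, 0, 0, 0, 0, 5, 0, 0, 0, 0, 0, 0, 5, 0, 0, 0, 0, 0, 0, 5, 0, 0, 0, 0, 0, 0, 5, 0, 0, 0, 0, 0, 0, 5, 0, 0, 0, 0, 0, 0]
  force: 40

```text
t: 5.95
position: [0.5153, 0.0225, 0.0458]
tool_rot: [-2.369, -2.064, 0.0]
contact_force: [0.7, 0.5, 0.3]
grip_width: 0.0051
gripper_force: 0.0
```

The fingers closed to 5 mm with no force, so they did not grip the handle. I'll look.

Run:
```python
from h import *
o=monitor.get_obs();print({k:np.round(v,4) for k,v in o.items()})
s=snap('wrist');t=snap('side')
a=cv2.resize(t['frame'][120:290,230:410],(510,480));im=np.hstack([cv2.resize(s['frame'][60:420,150:490],(290,307)),np.zeros((307,10,3),np.uint8),cv2.resize(a,(326,307))])
cv2.imwrite('pics/w2.png',im[...,::-1])
```

```text
{'t': np.float64(5.95), 'joint_pos': array([-0.0046,  0.113 ,  2.0855,  0.    ,  0.9431,  0.1328]), 'dq': array([ 0.0008,  0.0022, -0.0012,  0.0012,  0.0026,  0.0009]), 'effort': array([-4.00000e-04, -3.75213e+01, -3.11309e+01, -2.00000e-04,
       -1.00000e-03,  0.00000e+00]), 'position': array([0.5153, 0.0225, 0.0458]), 'tool_rot': array([-2.3687, -2.0637,  0.    ]), 'contact_force': array([0.6719, 0.5128, 0.3476]), 'moment': array([ 0.0137,  0.0629, -0.0309]), 'gripper_force': np.float64(0.0), 'grip_width': np.float64(0.0051)}
```

View pics/w2.png

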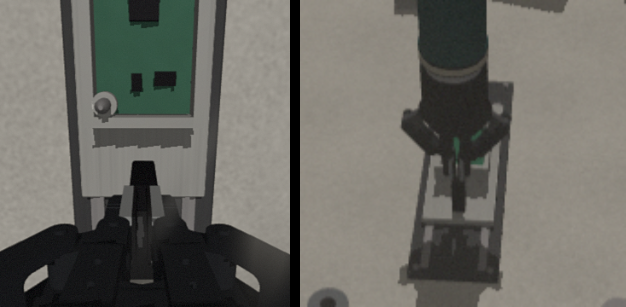

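The wrist crop shows the shut fingers at (143,230) behind the post at (143,175), on its −y side. I'll measure where the post is now.

Run:
```python
from h import *
s=snap('wrist');P=cloud(s);z=P[...,2]
roi=np.zeros_like(z,bool);roi[150:330,290:345]=1
m=(roi&(abs(z-.073)<.003)).astype(np.uint8);n,l,st,c=cv2.connectedComponentsWithStats(m)
for i in range(1,n):
    if st[i,4]>60: print(st[i],c[i],cv2.minAreaRect((P[l==i][:,:2]*1000).astype(np.float32)))
hsv=cv2.cvtColor(s['frame'],cv2.COLOR_RGB2HSV);g=(hsv[...,0]>55)&(hsv[...,0]<95)&(hsv[...,1]>80);g[230:]=0
print('green low edge',onz(s,316,np.where(g[:,300:330].any(1))[0].max(),.046))
print(proj(s,(.515,.0225,.073)),z[240:330:6,316].round(3))
s=snap('top');P=cloud(s);z=P[...,2];q=(abs(z-.054)<.01);q[:205]=0;q[285:]=0;q[:,:195]=0;q[:,330:]=0
print('cx housing',cv2.minAreaRect((P[q][:,:2]*1000).astype(np.float32)))
```

```text
[302 274  32  33 415] [315.79759036 289.0626506 ] ((514.72216796875, 22.604835510253906), (15.828470230102539, 14.561989784240723), 77.97026062011719)
green low edge [0.52041807 0.06535418 0.046     ]
[317.07023566 291.43385478] [0.025 0.025 0.035 0.045 0.056 0.064 0.072 0.073 0.074 0.073 0.075 0.073
 0.012 0.011 0.013]
cx housing ((514.1521606445312, 136.20260620117188), (147.97479248046875, 64.39471435546875), 51.118106842041016)
```

Run:
```python
from h import *
s=snap('wrist');save(s,'w3.png',(240,220,400,400),4 if 0 else 3);P=cloud(s)
for v in (280,290,300,320,340,360): print(v,[(u,*P[v,u].round(3).tolist()) for u in range(276,360,6)] if v in(290,320) else '')
print(monitor.get_obs()['grip_width'])
```

```text
280 
290 [(276, 0.487, 0.006, 0.024), (282, 0.501, 0.032, 0.088), (288, 0.504, 0.031, 0.088), (294, 0.508, 0.035, 0.097), (300, 0.51, 0.035, 0.097), (306, 0.512, 0.034, 0.097), (312, 0.513, 0.023, 0.073), (318, 0.516, 0.023, 0.073), (324, 0.519, 0.033, 0.097), (330, 0.522, 0.033, 0.097), (336, 0.524, 0.033, 0.097), (342, 0.526, 0.028, 0.088), (348, 0.529, 0.028, 0.088), (354, 0.535, -0.001, 0.024)]
300 
320 [(276, 0.504, 0.037, 0.125), (282, 0.506, 0.038, 0.126), (288, 0.508, 0.038, 0.127), (294, 0.509, 0.035, 0.123), (300, 0.511, 0.035, 0.123), (306, 0.512, 0.032, 0.118), (312, 0.505, -0.025, 0.012), (318, 0.509, -0.025, 0.013), (324, 0.518, 0.031, 0.117), (330, 0.521, 0.035, 0.124), (336, 0.523, 0.034, 0.123), (342, 0.524, 0.035, 0.126), (348, 0.526, 0.035, 0.126), (354, 0.528, 0.035, 0.126)]
340 
360 
0.004819092339056875
```

View pics/w3.png

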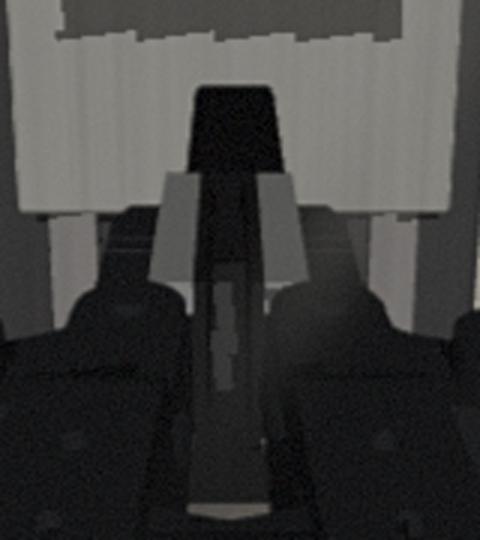

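Run:
```python
from h import *
s=snap('wrist');P=cloud(s)
for v in (272,276,278,280,284,290,300,306,312): print(v,[(u,*P[v,u].round(4).tolist()) for u in (298,303,309,316,322,330)])
o=monitor.get_obs();print(o['joint_pos'],o['grip_width'],o['gripper_force'],o['t'])
C=-np.array(s['R']).T@s['t'];R=Ro.from_rotvec(o['tool_rot']).as_matrix();print(R.T@(C-o['position']))
```

```text
272 [(298, 0.5023, 0.0153, 0.0236), (303, 0.5091, 0.03, 0.0647), (309, 0.5122, 0.0303, 0.0668), (316, 0.5155, 0.03, 0.0671), (322, 0.5184, 0.0297, 0.0674), (330, 0.5222, 0.0288, 0.0664)]
276 [(298, 0.5021, 0.0132, 0.025), (303, 0.5095, 0.0306, 0.0718), (309, 0.5123, 0.0306, 0.0727), (316, 0.5155, 0.0299, 0.0722), (322, 0.5183, 0.0293, 0.0715), (330, 0.522, 0.029, 0.0722)]
278 [(298, 0.5085, 0.0352, 0.0855), (303, 0.5106, 0.0345, 0.0846), (309, 0.5131, 0.0343, 0.0849), (316, 0.5154, 0.0292, 0.073), (322, 0.5186, 0.0336, 0.0849), (330, 0.522, 0.0329, 0.0845)]
280 [(298, 0.5085, 0.0348, 0.0869), (303, 0.5105, 0.0341, 0.0859), (309, 0.5131, 0.0338, 0.086), (316, 0.5153, 0.0281, 0.0725), (322, 0.5186, 0.0336, 0.0873), (330, 0.5219, 0.0334, 0.0879)]
284 [(298, 0.5088, 0.035, 0.0917), (303, 0.5108, 0.0346, 0.0914), (309, 0.5132, 0.0342, 0.0913), (316, 0.515, 0.0261, 0.0726), (322, 0.5185, 0.0336, 0.0916), (330, 0.5217, 0.0328, 0.0908)]
290 [(298, 0.509, 0.0345, 0.0966), (303, 0.5109, 0.0341, 0.0964), (309, 0.5134, 0.0342, 0.0973), (316, 0.5146, 0.0234, 0.0733), (322, 0.5185, 0.034, 0.0984), (330, 0.5215, 0.033, 0.0972)]
300 [(298, 0.5094, 0.0343, 0.1056), (303, 0.5114, 0.0348, 0.1071), (309, 0.513, 0.0315, 0.1006), (316, 0.514, 0.0188, 0.0743), (322, 0.518, 0.0309, 0.1008), (330, 0.5212, 0.033, 0.1062)]
306 [(298, 0.5096, 0.0338, 0.1095), (303, 0.5116, 0.0348, 0.1121), (309, 0.5128, 0.0294, 0.1016), (316, 0.5134, 0.0146, 0.0719), (322, 0.5177, 0.0287, 0.1014), (330, 0.521, 0.0329, 0.1109)]
312 [(298, 0.51, 0.0344, 0.1154), (303, 0.5118, 0.0347, 0.1164), (309, 0.5124, 0.027, 0.1017), (316, 0.5088, -0.0187, 0.0123), (322, 0.5174, 0.0268, 0.1027), (330, 0.5208, 0.0328, 0.1152)]
[-4.63502556e-03  1.13066984e-01  2.08552488e+00  3.63345031e-05
  9.43077361e-01  1.32790005e-01] 0.0050346993000251385 0.0 6.25
[ 0.06573614 -0.00069622 -0.17640236]
```

Run:
```python
from h import *
s=snap('side');P=cloud(s)
m=(abs(P[...,0]-.515)<.03)&(abs(P[...,1]-.02)<.03)&(P[...,2]>.03)
v,u=np.where(m);print(u.min(),u.max(),v.min(),v.max())
for vv in range(v.min(),v.max()+1,2):
    q=m[vv];print(vv,P[vv][q].mean(0).round(3),P[vv][q][:,0].min().round(3),P[vv][q][:,0].max().round(3))
print(proj(s,(.5153,.0225,.0458)),proj(s,(.5153,.0225,.085)))
```

```text
295 331 50 235
50 [0.519 0.048 0.468] 0.516 0.523
52 [0.515 0.046 0.466] 0.5 0.531
54 [0.517 0.042 0.464] 0.496 0.538
56 [0.515 0.037 0.463] 0.489 0.542
58 [0.514 0.032 0.462] 0.485 0.543
60 [0.514 0.025 0.463] 0.485 0.543
62 [0.515 0.019 0.462] 0.487 0.545
64 [0.515 0.013 0.462] 0.486 0.544
66 [0.514 0.007 0.462] 0.486 0.544
68 [0.515 0.001 0.462] 0.486 0.545
70 [ 0.515 -0.002  0.46 ] 0.486 0.545
72 [ 0.516 -0.004  0.457] 0.486 0.544
74 [ 0.509 -0.007  0.456] 0.485 0.544<stdin>:6: RuntimeWarning: Mean of empty slice.
  ret = um.true_divide(
Traceback (most recent call last):
ValueError: zero-size array to reduction operation minimum which has no identity
```

Run:
```python
from h import *
s=snap('side');P=cloud(s)
m=(abs(P[...,0]-.515)<.03)&(abs(P[...,1]-.02)<.03)&(P[...,2]>.03)&(P[...,2]<.2)
for vv in range(0,480,2):
    q=m[vv]
    if q.sum(): print(vv,q.sum(),P[vv][q].mean(0).round(3),P[vv][q][:,0].min().round(3),P[vv][q][:,0].max().round(3))
```

```text
180 2 [0.543 0.008 0.197] 0.541 0.545
182 8 [0.526 0.009 0.193] 0.486 0.545
184 20 [0.517 0.01  0.186] 0.485 0.545
186 30 [0.515 0.009 0.182] 0.485 0.545
188 29 [0.516 0.008 0.177] 0.487 0.545
190 27 [0.514 0.008 0.172] 0.487 0.541
192 24 [0.512 0.007 0.167] 0.489 0.536
194 23 [0.514 0.012 0.157] 0.486 0.544
196 22 [0.514 0.016 0.147] 0.486 0.544
198 26 [0.516 0.015 0.142] 0.486 0.545
200 26 [0.515 0.012 0.139] 0.486 0.544
202 27 [0.515 0.013 0.133] 0.485 0.544
204 27 [0.515 0.012 0.128] 0.485 0.544
206 19 [0.518 0.012 0.122] 0.496 0.542
208 14 [0.513 0.014 0.114] 0.498 0.528
210 14 [0.512 0.015 0.107] 0.497 0.528
212 13 [0.512 0.015 0.101] 0.497 0.528
214 14 [0.512 0.014 0.096] 0.497 0.528
216 14 [0.515 0.016 0.087] 0.499 0.545
218 9 [0.512 0.015 0.082] 0.503 0.521
220 7 [0.514 0.019 0.072] 0.508 0.521
222 7 [0.514 0.013 0.071] 0.507 0.52
224 7 [0.514 0.013 0.065] 0.507 0.52
226 7 [0.513 0.011 0.06 ] 0.507 0.52
228 7 [0.513 0.013 0.052] 0.507 0.52
230 7 [0.513 0.013 0.045] 0.507 0.52
232 7 [0.513 0.014 0.038] 0.506 0.52
234 7 [0.513 0.014 0.032] 0.506 0.52
```

Both the wrist and side cameras put the shut finger ends at z ≈ 0.085, while the reported TCP is at 0.046. The real finger ends are therefore about 39 mm above the reported TCP, with no sideways offset, and the fingers closed above the post without touching it. I'll open, go 39 mm lower and grip. From here on, true end z = reported z + 0.039.

Call:
carry_out:
  series: [60, 0, 0, 0, 0, 0, 0, 60, 0, 0, 0, 0, 0, 0, 60, 0, 0, 0, 0, 0, 0, 60, 0, 0, 0, 0, 0, 0, 60, 0, 0, 0, 0, 0, 0, 60, 0, 0, 0.3, 0, 0, 0, 60, 0, 0, 0.5, 0, 0, 0, 60, 0, 0, 0.5, 0, 0, 0, 60, 0, 0, 0, 0, 0, 0]

```text
t: 7.25
position: [0.5126, 0.0225, 0.0041]
tool_rot: [-2.366, -2.061, 0.006]
contact_force: [-0.6, -0.8, 0.9]
grip_width: 0.0601
gripper_force: 0.0
```

Call:
carry_out:
  series: [5, 0, 0, 0, 0, 0, 0, 5, 0, 0, 0, 0, 0, 0, 5, 0, 0, 0, 0, 0, 0, 5, 0, 0, 0, 0, 0, 0, 5, 0, 0, 0, 0, 0, 0, 5, 0, 0, 0, 0, 0, 0, 5, 0, 0, 0, 0, 0, 0]
  force: 40

```text
t: 7.95
position: [0.5164, 0.0225, 0.0077]
tool_rot: [2.368, 2.063, 0.002]
contact_force: [1.2, -0.1, 5.1]
grip_width: 0.0155
gripper_force: 42.0
```

Call:
carry_out:
  series: [5, 0.2, 0, 0, 0, 0, 0, 5, 0.3, 0, 0, 0, 0, 0, 5, 0.3, 0, 0, 0, 0, 0, 5, 0.3, 0, 0, 0, 0, 0, 5, 0.12, 0, 0, 0, 0, 0, 5, 0, 0, 0, 0, 0, 0, 5, 0, 0, 0, 0, 0, 0, 5, 0, 0, 0, 0, 0, 0]

```text
t: 8.75
position: [0.5215, 0.059, 0.0077]
tool_rot: [2.368, 2.063, 0.003]
contact_force: [1.4, -0.5, 6.2]
grip_width: 0.0152
gripper_force: 42.1
```

Run:
```python
from h import *
go(.515+.0365*.136,.0224+.0365*.991,.0065,-7.85)
s=snap('top');save(s,'t2.png',(170,205,270,280),6);t=snap('side');save(t,'s2.png',(290,120,360,210),6)
print(proj(t,(.5438,.2265,.057)),proj(t,(.5438,.2265,.051)),proj(s,(.5438,.2265,.051)))
```

```text
now [0.5215 0.059  0.0077] y-yaw -7.87 tilt [ 2.2e-03  2.0e-04 -1.0e+00] F [ 1.4 -0.5  6.2] shift units [-0.02 -0.05  0.04] turn units -0.0 t 8.75
[324.60879828 162.87357585] [324.64078678 164.75455017] [201.96947234 237.72515511]
```

View pics/s2.png

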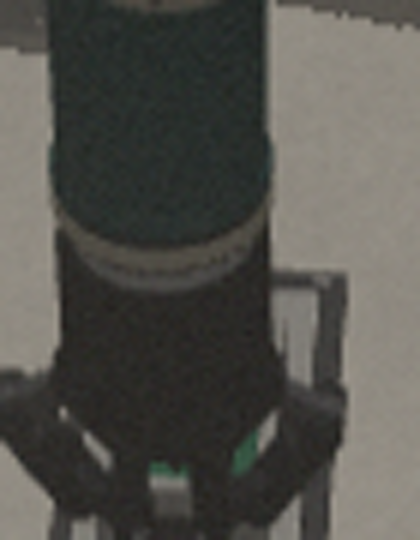

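The side view (s2.png) is blocked by the arm, so the pad and tip can't be seen. I'll release, rise, and check with the wrist camera.

Call:
carry_out:
  series: [60, 0, 0, 0, 0, 0, 0, 60, 0, 0, 0, 0, 0, 0, 60, 0, 0, 0, 0, 0, 0, 60, 0, 0, -0.5, 0, 0, 0, 60, 0, 0, -1, 0, 0, 0, 60, 0, 0, -1, 0, 0, 0, 60, 0, 0, -1, 0, 0, 0, 60, 0, 0, -1, 0, 0, 0, 60, 0, 0, -1, 0, 0, 0, 60, -0.25, 0, -1, 0, 0, 0, 60, -0.25, 0, -1, 0, 0, 0, 60, 0, 0, -0.5, 0, 0, 0]

```text
t: 10.05
position: [0.5192, 0.0434, 0.2495]
tool_rot: [2.368, 2.061, 0.004]
contact_force: [0.3, -0.0, 0.0]
grip_width: 0.06
gripper_force: 0.0
```

Call:
carry_out:
  series: [60, 0, 0, 0, 0, 0, 0, 60, 0, 0, 0, 0, 0, 0, 60, 0, 0, 0, 0, 0, 0]

```text
t: 10.35
position: [0.5169, 0.0441, 0.2443]
tool_rot: [-2.366, -2.062, 0.005]
contact_force: [0.1, 0.4, -1.2]
grip_width: 0.0597
gripper_force: 0.0
```

Run:
```python
from h import *
go(.522,.044,.25,-7.85)
s=snap('wrist');np.save('w4.npy',s,allow_pickle=True);save(s,'w4.png',(270,0,370,75),8)
f=s['frame'];hsv=cv2.cvtColor(f,cv2.COLOR_RGB2HSV);P=cloud(s)
m=((hsv[...,0]>10)&(hsv[...,0]<28)&(hsv[...,1]>110)&(hsv[...,2]>35)).astype(np.uint8);m[75:]=0;m[:,:290]=0;m[:,340:]=0
n,l,st,c=cv2.connectedComponentsWithStats(m)
for i in range(1,n):
    if st[i,4]>4: print(st[i],c[i].round(1),onz(s,*c[i],.051).round(4))
for v in range(0,40): print(v,m[v,305:328],P[v,316].round(4))
q=(abs(P[...,2]-.073)<.003);q[:150]=0;q[280:]=0;q[:,:290]=0;q[:,345:]=0;print(cv2.minAreaRect((P[q][:,:2]*1000).astype(np.float32)))
```

```text
now [0.5169 0.0441 0.2443] y-yaw -7.86 tilt [-0.004 -0.    -1.   ] F [ 0.1  0.4 -1.2] shift units [ 0.02  0.17 -0.19] turn units -0.0 t 10.35
[315  11  10  13 101] [319.4  17. ] [0.5438 0.2265 0.051 ]
0 [0 0 0 0 0 0 0 0 0 0 0 0 0 0 0 0 0 0 0 0 0 0 0] [0.5402 0.2221 0.1039]
1 [0 0 0 0 0 0 0 0 0 0 0 0 0 0 0 0 0 0 0 0 0 0 0] [0.5401 0.2219 0.1026]
2 [0 0 0 0 0 0 0 0 0 0 0 0 0 0 0 0 0 0 0 0 0 0 0] [0.5401 0.2219 0.1007]
3 [0 0 0 0 0 0 0 0 0 0 0 0 0 0 0 0 0 0 0 0 0 0 0] [0.5402 0.2224 0.0972]
4 [0 0 0 0 0 0 0 0 0 0 0 0 0 0 0 0 0 0 0 0 0 0 0] [0.5401 0.2219 0.0966]
5 [0 0 0 0 0 0 0 0 0 0 0 0 0 0 0 0 0 0 0 0 0 0 0] [0.54   0.2214 0.096 ]
6 [0 0 0 0 0 0 0 0 0 0 0 0 0 0 0 0 0 0 0 0 0 0 0] [0.54   0.2215 0.0936]
7 [0 0 0 0 0 0 0 0 0 0 0 0 0 0 0 0 0 0 0 0 0 0 0] [0.5401 0.2218 0.0906]
8 [0 0 0 0 0 0 0 0 0 0 0 0 0 0 0 0 0 0 0 0 0 0 0] [0.54   0.2216 0.089 ]
9 [0 0 0 0 0 0 0 0 0 0 0 0 0 0 0 0 0 0 0 0 0 0 0] [0.54   0.2216 0.0866]
10 [0 0 0 0 0 0 0 0 0 0 0 0 0 0 0 0 0 0 0 0 0 0 0] [0.5415 0.233  0.0503]
11 [0 0 0 0 0 0 0 0 0 0 0 0 0 1 1 1 1 0 0 0 0 0 0] [0.5413 0.2322 0.0504]
12 [0 0 0 0 0 0 0 0 0
[... 1444 characters left out ...]
0.2154 0.0504]
32 [0 0 0 0 0 0 0 0 0 0 0 0 0 0 0 0 0 0 0 0 0 0 0] [0.539 0.215 0.049]
33 [0 0 0 0 0 0 0 0 0 0 0 0 0 0 0 0 0 0 0 0 0 0 0] [0.5388 0.214  0.0496]
34 [0 0 0 0 0 0 0 0 0 0 0 0 0 0 0 0 0 0 0 0 0 0 0] [0.5387 0.213  0.0499]
35 [0 0 0 0 0 0 0 0 0 0 0 0 0 0 0 0 0 0 0 0 0 0 0] [0.5386 0.2121 0.0502]
36 [0 0 0 0 0 0 0 0 0 0 0 0 0 0 0 0 0 0 0 0 0 0 0] [0.5384 0.2111 0.0508]
37 [0 0 0 0 0 0 0 0 0 0 0 0 0 0 0 0 0 0 0 0 0 0 0] [0.5383 0.2106 0.0494]
38 [0 0 0 0 0 0 0 0 0 0 0 0 0 0 0 0 0 0 0 0 0 0 0] [0.5382 0.2093 0.0511]
39 [0 0 0 0 0 0 0 0 0 0 0 0 0 0 0 0 0 0 0 0 0 0 0] [0.5381 0.2088 0.0496]
((516.921142578125, 79.5630111694336), (18.0750675201416, 61.68506622314453), 8.333500862121582)
```

View pics/w4.png

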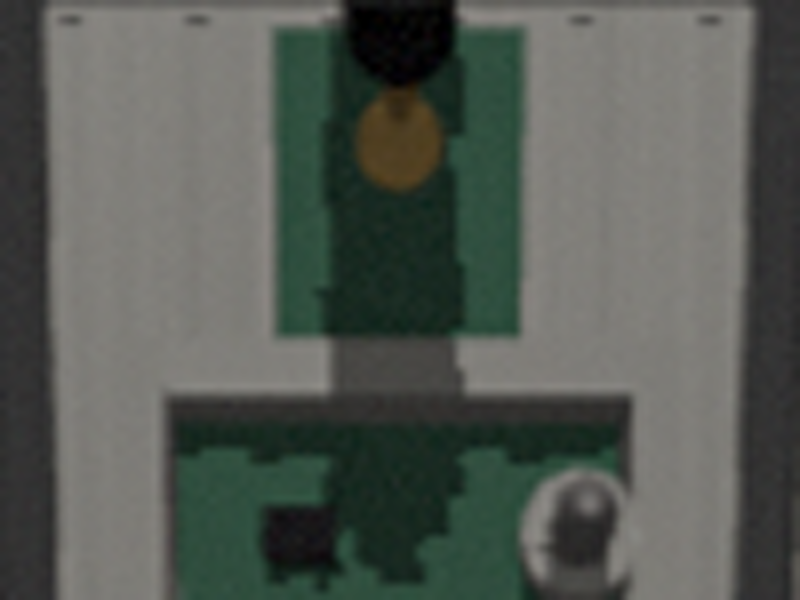

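The crop shows the pad at full-image (319.4,17.3), with the needle tip at about (320,14.5) in front of it. A tip directly above the pad centre would project about 2 rows higher than the pad, so the pad is under the tip to within about 1 mm. dowel1 is at about (343,61). Next I'll go to the lid and measure the dowels from this frame.

Call:
carry_out:
  series: [60, -0.82, 0.13, 0.07, 0, 0, 0, 60, -0.82, 0.13, 0.07, 0, 0, 0, 60, -0.82, 0.13, 0.07, 0, 0, 0, 60, -0.82, 0.13, 0.07, 0, 0, 0, 60, -0.82, 0.13, 0.07, 0, 0, 0, 60, -0.82, 0.13, 0.07, 0, 0, 0, 60, -0.82, 0.13, 0.07, 0, 0, 0, 60, -0.82, 0.13, 0.07, 0, 0, 0, 60, -0.82, 0.13, 0.07, 0, 0, 0, 60, -0.82, 0.13, 0.07, 0, 0, 0, 60, -0.82, 0.13, 0.07, 0, 0, 0, 60, -0.82, 0.13, 0.07, 0, 0, 0]

```text
t: 11.6
position: [0.5233, -0.2553, 0.2195]
tool_rot: [-2.366, -2.062, 0.002]
contact_force: [0.9, 0.5, -0.3]
grip_width: 0.0602
gripper_force: 0.0
```

Call:
carry_out:
  series: [60, 0, 0, 0, 0, 0, -0.95, 60, 0, 0, 0, 0, 0, -0.95, 60, 0, 0, 0, 0, 0, -0.95, 60, 0, 0, 0, 0, 0, -0.95, 60, 0, 0, 0, 0, 0, -0.95, 60, 0, 0, 0, 0, 0, -0.95, 60, 0, 0, 0, 0, 0, 0, 60, 0, 0, 0, 0, 0, 0, 60, 0, 0, 0, 0, 0, 0]

```text
t: 12.5
position: [0.5239, -0.2546, 0.2208]
tool_rot: [-1.789, -2.581, 0.0]
contact_force: [0.3, -0.7, 0.1]
grip_width: 0.0597
gripper_force: 0.0
```

Run:
```python
from h import *
def comps(P,m,name,k=5):
    n,l,st,c=cv2.connectedComponentsWithStats(m.astype(np.uint8))
    for i in range(1,n):
        if st[i,4]>k:
            p=P[l==i];print(name,c[i].round(1),st[i,4],'mean',p.mean(0).round(4),'rect',[np.round(a,1) for a in cv2.minAreaRect((p[:,:2]*1000).astype(np.float32))])
s=np.load('w4.npy',allow_pickle=True).item();P=cloud(s);z=P[...,2]
m=(z>.066)&(z<.08);m[:30]=0;m[210:]=0;m[:,:280]=0;m[:,360:]=0;comps(P,m,'dowel',2)
go(.5225,-.2555,.05,20.7)
s=snap('wrist');np.save('w5.npy',s,allow_pickle=True);P=cloud(s);z=P[...,2];save(s,'w5.png')
m=(z>.034)&(z<.048);m[330:]=0;comps(P,m,'bar',40)
m=(z>.006)&(z<.05);m[330:]=0;comps(P,m,'lid',400)
hsv=cv2.cvtColor(s['frame'],cv2.COLOR_RGB2HSV);m=(hsv[...,0]>10)&(hsv[...,0]<28)&(hsv[...,1]>110)&(hsv[...,2]>50);m[330:]=0;comps(P,m,'brass',20)
```

```text
dowel [342.5  63.8] 63 mean [0.559  0.1793 0.0707] rect [array([559.2, 179.9]), array([7.7, 6.7]), np.float64(85.9)]
dowel [296.5 147.6] 53 mean [0.5053 0.1109 0.0706] rect [array([505.1, 110.9]), array([6.7, 7.1]), np.float64(81.9)]
dowel [318.5 198. ] 261 mean [0.52   0.0587 0.0727] rect [array([520. ,  58.2]), array([16.3, 15.4]), np.float64(82.0)]
now [ 0.5239 -0.2546  0.2208] y-yaw 20.56 tilt [-1.1e-03  6.0e-04 -1.0e+00] F [ 0.3 -0.7  0.1] shift units [-0.02 -0.05  5.69] turn units -0.03 t 12.5
bar [195.7  24.2] 1637 mean [ 0.3554 -0.1289  0.0349] rect [array([ 356.3, -129.9]), array([47., 43.]), np.float64(20.0)]
bar [490.5 189.7] 1223 mean [ 0.6824 -0.1703  0.0443] rect [array([ 684.2, -170.4]), array([37.6, 37.9]), np.float64(63.1)]
bar [164.3 195.3] 849 mean [ 0.3696 -0.2941  0.0417] rect [array([ 369., -295.]), array([16.5, 49.8]), np.float64(69.6)]
bar [314.6 212.1] 717 mean [ 0.5219 -0.2558  0.0421] rect [array([ 522.3, -257.2]), array([15.9, 50.7]), np.float64(20.7)]
bar [ 85.9 324.2] 455 mean [ 0.3208 -0.4714  0.041 ] rect [array([ 314.8, -472.6]), array([52.2, 15. ]), 
[... 814 characters left out ...]
0172] rect [array([ 316.3, -478. ]), array([112.3,  68. ]), np.float64(33.1)]
lid [451.8 312.9] 698 mean [ 0.7286 -0.321   0.0081] rect [array([ 727.7, -327.3]), array([41.4, 42.2]), np.float64(33.0)]
brass [297.8 173.4] 82 mean [ 0.4913 -0.2262  0.0199] rect [array([ 490.9, -226.7]), array([9.8, 9.8]), np.float64(18.6)]
brass [470.1 176.4] 157 mean [ 0.6676 -0.1636  0.0195] rect [array([ 594., -184.]), array([186.4,  24.5]), np.float64(13.1)]
brass [134.  181.8] 104 mean [ 0.3282 -0.2966  0.0229] rect [array([ 412.5, -249. ]), array([208.1,  10.6]), np.float64(29.5)]
brass [120.  298.4] 88 mean [ 0.3453 -0.4342  0.0279] rect [array([ 417.4, -317.2]), array([298.5,  10.9]), np.float64(58.3)]
```

View pics/w5.png

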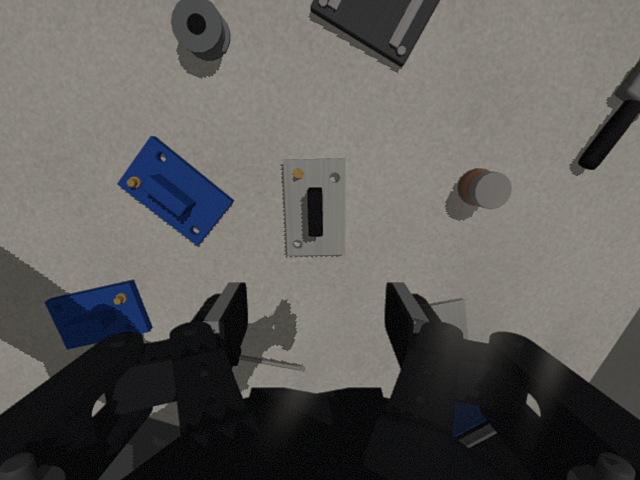

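The wrist view shows the lid at (315,206) with its connector at (298,174) and bar at (315,212). The blue look-alikes are at (175,190) and (99,310). Lid size and yaw (about 21°) and the dowel spacing all match the description. The rim centre comes out at about (0.5327, 0.1495). I'll descend onto the bar.

Call:
carry_out:
  series: [60, -0.05, -0.08, 0.6, 0, 0, 0, 60, 0, 0, 1, 0, 0, 0, 60, 0, 0, 1, 0, 0, 0, 60, 0, 0, 1, 0, 0, 0, 60, 0, 0, 1, 0, 0, 0, 60, 0, 0, 1, 0, 0, 0, 60, 0, 0, 0.8, 0, 0, 0, 60, 0, 0, 0.5, 0, 0, 0, 60, 0, 0, 0.3, 0, 0, 0, 60, 0, 0, 0.2, 0, 0, 0, 60, 0, 0, 0.1, 0, 0, 0, 60, 0, 0, 0, 0, 0, 0]

```text
t: 13.75
position: [0.523, -0.2574, -0.0029]
tool_rot: [1.787, 2.582, 0.0]
contact_force: [0.2, 0.2, 0.2]
grip_width: 0.0601
gripper_force: 0.0
```

Call:
carry_out:
  series: [60, 0, 0, 0, 0, 0, 0, 60, 0, 0, 0, 0, 0, 0]

```text
t: 13.95
position: [0.5232, -0.2575, -0.0025]
tool_rot: [1.787, 2.582, 0.0]
contact_force: [0.7, 0.1, -0.1]
grip_width: 0.0601
gripper_force: 0.0
```

Run:
```python
from h import *
go(.5221,-.257,-.0217,20.7)
```

```text
now [ 0.5232 -0.2575 -0.0025] y-yaw 20.62 tilt [ 1.5e-03 -8.0e-04 -1.0e+00] F [ 0.7  0.1 -0.1] shift units [ 0.03 -0.03  0.64] turn units -0.02 t 13.95
```

Call:
carry_out:
  series: [60, 0.03, -0.03, 0.3, 0, 0, 0, 60, 0, 0, 0.2, 0, 0, 0, 60, 0, 0, 0.12, 0, 0, 0, 60, 0, 0, 0, 0, 0, 0, 60, 0, 0, 0, 0, 0, 0]

```text
t: 14.45
position: [0.5211, -0.2565, -0.0224]
tool_rot: [-1.788, -2.583, 0.0]
contact_force: [-0.3, 0.3, -0.5]
grip_width: 0.0599
gripper_force: 0.0
```

Call:
carry_out:
  series: [5, 0, 0, 0, 0, 0, 0, 5, 0, 0, 0, 0, 0, 0, 5, 0, 0, 0, 0, 0, 0, 5, 0, 0, 0, 0, 0, 0, 5, 0, 0, 0, 0, 0, 0, 5, 0, 0, 0, 0, 0, 0, 5, 0, 0, 0, 0, 0, 0, 5, 0, 0, 0, 0, 0, 0]
  force: 80

```text
t: 15.25
position: [0.5225, -0.2572, -0.0209]
tool_rot: [1.786, 2.581, 0.0]
contact_force: [0.6, 0.3, 6.2]
grip_width: 0.0147
gripper_force: 79.4
```

Run:
```python
from h import *
go(.5221,-.257,-.0217,20.7)
s=snap('wrist');np.save('w6.npy',s,allow_pickle=True);P=cloud(s);z=P[...,2]
m=(abs(z-.012)<.004);m[330:]=0;print(cv2.minAreaRect((P[m&(abs(P[...,0]-.522)<.08)&(abs(P[...,1]+.257)<.08)][:,:2]*1000).astype(np.float32)))
```

```text
now [ 0.5225 -0.2572 -0.0209] y-yaw 20.63 tilt [ 0.0021 -0.0011 -1.    ] F [0.6 0.3 6.2] shift units [ 0.01 -0.01  0.03] turn units -0.01 t 15.25
((514.653564453125, -239.19842529296875), (68.59777069091797, 70.79804992675781), 20.77608299255371)
```

Call:
carry_out:
  series: [5, 0, 0, -0.3, 0, 0, 0, 5, 0, 0, -0.7, 0, 0, 0, 5, 0, 0, -1, 0, 0, 0, 5, 0, 0, -1, 0, 0, 0, 5, 0, 0, -1, 0, 0, 0, 5, 0, 0, -0.8, 0, 0, 0, 5, 0, 0, -0.3, 0, 0, 0, 5, 0, 0, 0, 0, 0, 0]

```text
t: 16.1
position: [0.522, -0.257, 0.1323]
tool_rot: [1.786, 2.581, 0.0]
contact_force: [0.4, -0.6, -2.1]
grip_width: 0.0149
gripper_force: 78.3
```

Call:
carry_out:
  series: [5, 0.5, 0.2, 0, 0, 0, 0.6, 5, 0, 0, 0, 0, 0, 0.9, 5, 0, 0, 0, 0, 0, 0.9, 5, 0, 0, 0, 0, 0, 0.9, 5, 0, 0, 0, 0, 0, 0.9, 5, 0, 0, 0, 0, 0, 0.9, 5, 0, 0, 0, 0, 0, 0.6, 5, 0, 0, 0, 0, 0, 0]

```text
t: 16.9
position: [0.5199, -0.2396, 0.1283]
tool_rot: [-2.366, -2.061, 0.003]
contact_force: [0.4, -0.2, -1.5]
grip_width: 0.015
gripper_force: 78.3
```

Run:
```python
from h import *
go(.5327,.1495,.12,-7.85)
```

```text
now [ 0.5199 -0.2396  0.1283] y-yaw -7.88 tilt [-0.0041  0.0021 -1.    ] F [ 0.4 -0.2 -1.5] shift units [12.91 -1.36  0.3 ] turn units -0.01 t 16.9
```

Call:
carry_out:
  series: [5, 0.5, 0, 0, 0, 0, 0, 5, 0.9, -0.1, 0, 0, 0, 0, 5, 1, -0.12, 0, 0, 0, 0, 5, 1, -0.12, 0, 0, 0, 0, 5, 1, -0.12, 0, 0, 0, 0, 5, 1, -0.12, 0, 0, 0, 0, 5, 1, -0.12, 0, 0, 0, 0, 5, 1, -0.12, 0, 0, 0, 0, 5, 1, -0.12, 0, 0, 0, 0, 5, 1, -0.12, 0, 0, 0, 0, 5, 1, -0.12, 0, 0, 0, 0, 5, 0.8, -0.1, 0, 0, 0, 0]

```text
t: 18.1
position: [0.5284, 0.1001, 0.1302]
tool_rot: [-2.366, -2.065, 0.001]
contact_force: [-0.1, -0.2, -1.7]
grip_width: 0.0147
gripper_force: 78.3
```

Call:
carry_out:
  series: [5, 0.8, -0.1, 0, 0, 0, 0, 5, 0.6, -0.1, 0, 0, 0, 0, 5, 0.3, 0, 0, 0, 0, 0, 5, 0, 0, 0, 0, 0, 0, 5, 0, 0, 0, 0, 0, 0, 5, 0, 0, 0, 0, 0, 0]

```text
t: 18.7
position: [0.5305, 0.1482, 0.1308]
tool_rot: [2.369, 2.063, -0.001]
contact_force: [0.1, -0.4, -1.8]
grip_width: 0.0151
gripper_force: 78.3
```

Run:
```python
from h import *
go(.5327,.1495,.066,-7.85)
```

```text
now [0.5305 0.1482 0.1308] y-yaw -7.9 tilt [-5.e-04 -4.e-04 -1.e+00] F [ 0.1 -0.4 -1.8] shift units [0.06 0.07 2.16] turn units -0.01 t 18.7
```

Call:
carry_out:
  series: [5, 0.06, 0.07, 0.4, 0, 0, 0, 5, 0, 0, 0.7, 0, 0, 0, 5, 0, 0, 0.6, 0, 0, 0, 5, 0, 0, 0.3, 0, 0, 0, 5, 0, 0, 0.1, 0, 0, 0, 5, 0, 0, 0, 0, 0, 0, 5, 0, 0, 0, 0, 0, 0, 5, 0, 0, 0, 0, 0, 0]

```text
t: 19.5
position: [0.534, 0.1507, 0.0691]
tool_rot: [2.368, 2.063, 0.003]
contact_force: [0.2, -0.1, -1.3]
grip_width: 0.0147
gripper_force: 78.2
```

Run:
```python
from h import *
go(.5327,.1495,.0365,-7.85)
s=snap('wrist');save(s,'w7.png');np.save('w7.npy',s,allow_pickle=True);P=cloud(s);z=P[...,2]
for lo,hi,n in ((.094,.104,'lid'),(.046,.056,'tongue')):
    q=(z>lo)&(z<hi);q[330:]=0;print(n,q.sum(),cv2.minAreaRect((P[q][:,:2]*1000).astype(np.float32)),np.median(z[q]))
hsv=cv2.cvtColor(s['frame'],cv2.COLOR_RGB2HSV);m=((hsv[...,0]>10)&(hsv[...,0]<28)&(hsv[...,1]>110)&(hsv[...,2]>35)).astype(np.uint8);m[330:]=0
n,l,st,c=cv2.connectedComponentsWithStats(m)
for i in range(1,n):
    if st[i,4]>15: print(c[i],st[i],P[l==i].mean(0).round(4),np.percentile(P[l==i],90,axis=0).round(4))
```

```text
now [0.534  0.1507 0.0691] y-yaw -7.87 tilt [ 2.e-03  5.e-04 -1.e+00] F [ 0.2 -0.1 -1.3] shift units [-0.04 -0.04  1.09] turn units -0.0 t 19.5
lid 16419 ((536.63330078125, 178.1816864013672), (87.97319793701172, 68.53846740722656), 82.06494140625) 0.10239078414116258
tongue 2568 ((551.42431640625, 208.52256774902344), (54.79216384887695, 71.90243530273438), 51.99140548706055) 0.05046621264817323
[317.16873449 112.02233251] [307 100  21  25 403] [0.544  0.2262 0.1299] [0.5462 0.2287 0.1302]
[272.29121726 211.94298921] [258 198  29  29 649] [0.5214 0.1932 0.1102] [0.5247 0.1965 0.114 ]
```

View pics/w7.png

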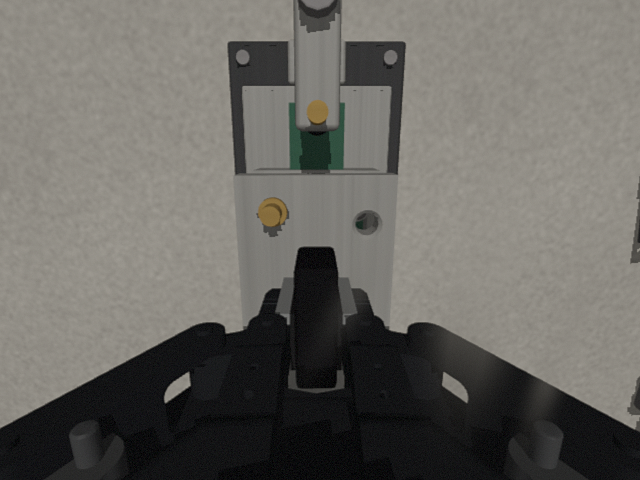

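The wrist view shows the lid above the housing, with its connector at (272,212), the open hole at (368,222), and the probe's brass top at (317,112). The probe at xy (0.544, 0.2262) agrees with the pad at (0.5438, 0.2265), and the connector is where the TCP predicts. I'll nudge by about 1 mm and descend.

Call:
carry_out:
  series: [5, -0.04, -0.04, 0.2, 0, 0, 0, 5, 0, 0, 0.2, 0, 0, 0, 5, 0, 0, 0.1, 0, 0, 0, 5, 0, 0, 0, 0, 0, 0, 5, 0, 0, 0, 0, 0, 0, 5, 0, 0, 0, 0, 0, 0]

```text
t: 20.15
position: [0.5318, 0.1495, 0.0531]
tool_rot: [2.369, 2.064, 0.0]
contact_force: [-0.7, -0.2, -1.5]
grip_width: 0.0148
gripper_force: 78.1
```

Run:
```python
from h import *
go(.5327,.1495,.0365,-7.85)
s=np.load('w7.npy',allow_pickle=True).item()
a=s['frame'][208:236,354:382];cv2.imwrite('pics/hole.png',cv2.resize(a[...,::-1],None,fx=14,fy=14,interpolation=cv2.INTER_NEAREST))
P=cloud(s)[208:236,354:382,2];m=(P<.095)&(P>.06);v,u=np.where(m);print('dowel pts',m.sum(),(u.mean()+354,v.mean()+208) if m.sum() else '', 'proj dowel tip',proj(s,(.5591,.1797,.073)),'low pts',[(x+354) for x in u][:5],P[m][:10].round(3))
```

```text
now [0.5318 0.1495 0.0531] y-yaw -7.87 tilt [ 3.e-04  1.e-04 -1.e+00] F [-0.7 -0.2 -1.5] shift units [0.   0.03 0.55] turn units -0.0 t 20.15
dowel pts 98 (np.float64(365.6938775510204), np.float64(222.77551020408163)) proj dowel tip [358.37052962 214.23571755] low pts [np.int64(363), np.int64(364), np.int64(365), np.int64(361), np.int64(362)] [0.072 0.07  0.069 0.073 0.072 0.071 0.07  0.068 0.073 0.074]
```

Run:
```python
from h import *
s=np.load('w7.npy',allow_pickle=True).item();P=cloud(s)
r0=P[208:236,354:382]
for lo,hi in ((.055,.0705),(.0705,.078),(.078,.098)):
    m=(r0[...,2]>lo)&(r0[...,2]<hi);v,u=np.where(m);print(lo,m.sum(),(u.mean()+354).round(1),(v.mean()+208).round(1),r0[m].mean(0).round(4),r0[m].min(0).round(4),r0[m].max(0).round(4))
# lid hole outline on top
m=(r0[...,2]<.097)|(r0[...,2]==0);v,u=np.where(m);print('hole',u.min()+354,u.max()+354,v.min()+208,v.max()+208,onz(s,(u.min()+u.max())/2+354,(v.min()+v.max())/2+208,.102))
print((r0[::2,::2,2]*1000).round().astype(int))
```

```text
0.055 139 367.2 219.3 [0.565  0.1734 0.0597] [0.5585 0.1676 0.0553] [0.5686 0.1794 0.0705]
0.0705 16 360.5 215.7 [0.5602 0.1786 0.0721] [0.5589 0.1772 0.0708] [0.5617 0.1799 0.074 ]
0.078 110 368.3 227.3 [0.5608 0.1775 0.0942] [0.5552 0.1757 0.0894] [0.5644 0.1823 0.098 ]
hole 355 376 213 232 [0.55885994 0.18176677 0.102     ]
[[102 102 103 102 103 103 103 102 103 102 103 103 102 103]
 [103 102 103 102 103 101 103 103 102 103 103 102 102 104]
 [103 103 246 104 101 100 100 101 101 102 102 102 102 102]
 [103 102 102 101  72  70  59  59  58  58 101 102 103 103]
 [103 102 102  73  71  69  56  58  59  59  93 102 103 102]
 [102 102  71  68  67  49  57  58  58  60  91  99 103 103]
 [101  58  59  59  50  50  58  58  59  59  92  97 100 102]
 [101  51  50  51  50  50  59  58  58  59  93  97 101 102]
 [101  51  51  51  50  50  57  57  59  90  94  98 100 101]
 [101  51  50  50  50  51  58  59  58  92  95  98 101 102]
 [102  95  50  51  51  51  58  91  93  95  98 101 100 103]
 [102 101  95  93  93  91  92  94  96  96  99 101 102 102]
 [102 101 101  97  97  95  96  98  98 100 102 101 102 103]
 [103 102 102 102 101 100  98 100 100 102 102 103 103 103]]
```

View pics/hole.png

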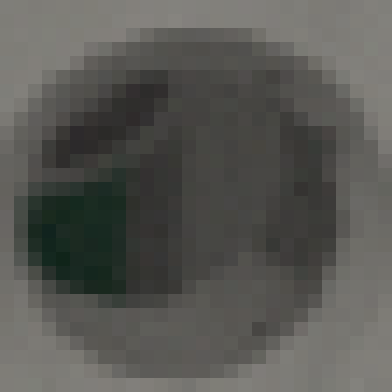

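The hole crop shows the dowel tip in the upper-left of the hole (full-image about (360,215)), with board to the lower left. This agrees with the projected dowel position and confirms the target TCP (0.533, 0.1493). I'll lower gently and watch the forces.

Call:
carry_out:
  series: [5, 0, 0.04, 0.1, 0, 0, 0, 5, 0, 0, 0.1, 0, 0, 0, 5, 0, 0, 0.1, 0, 0, 0, 5, 0, 0, 0, 0, 0, 0, 5, 0, 0, 0, 0, 0, 0]

```text
t: 20.65
position: [0.5331, 0.1493, 0.0439]
tool_rot: [2.369, 2.064, 0.001]
contact_force: [1.1, 0.9, -1.5]
grip_width: 0.015
gripper_force: 78.2
```

Run:
```python
from h import *
go(.533,.1493,.0375,-7.85)
```

```text
now [0.5331 0.1493 0.0439] y-yaw -7.87 tilt [ 4.e-04  1.e-04 -1.e+00] F [ 1.1  0.9 -1.5] shift units [-0.   -0.    0.21] turn units -0.0 t 20.65
```

Underside is now ≈ 0.065 (8 mm below the dowel tips) with only ~1 N sideways. I'll continue down to the rim.

Call:
carry_out:
  series: [5, 0, 0, 0.08, 0, 0, 0, 5, 0, 0, 0.08, 0, 0, 0, 5, 0, 0, 0.04, 0, 0, 0, 5, 0, 0, 0, 0, 0, 0, 5, 0, 0, 0, 0, 0, 0]

```text
t: 21.15
position: [0.5331, 0.1494, 0.038]
tool_rot: [2.369, 2.063, 0.001]
contact_force: [2.5, 0.6, -2.6]
grip_width: 0.0148
gripper_force: 78.2
```

Call:
carry_out:
  series: [5, 0, 0, 0.06, 0, 0, 0, 5, 0, 0, 0.05, 0, 0, 0, 5, 0, 0, 0.05, 0, 0, 0, 5, 0, 0, 0, 0, 0, 0, 5, 0, 0, 0, 0, 0, 0, 5, 0, 0, 0, 0, 0, 0]

```text
t: 21.75
position: [0.5332, 0.1494, 0.034]
tool_rot: [2.369, 2.063, 0.001]
contact_force: [-0.6, 0.5, 5.3]
grip_width: 0.015
gripper_force: 79.4
```

Run:
```python
from h import *
go(.533,.1493,.0311,-7.85)
```

```text
now [0.5332 0.1494 0.034 ] y-yaw -7.87 tilt [ 7.e-04  2.e-04 -1.e+00] F [-0.6  0.5  5.3] shift units [-0.   -0.01  0.1 ] turn units -0.0 t 21.75
```

Call:
carry_out:
  series: [5, 0, 0, 0.05, 0, 0, 0, 5, 0, 0, 0.05, 0, 0, 0, 5, 0, 0, 0.05, 0, 0, 0, 5, 0, 0, 0, 0, 0, 0, 5, 0, 0, 0, 0, 0, 0, 5, 0, 0, 0, 0, 0, 0]

```text
t: 22.35
position: [0.5332, 0.1494, 0.031]
tool_rot: [2.368, 2.064, 0.001]
contact_force: [-4.5, -1.0, 15.7]
grip_width: 0.0149
gripper_force: 80.9
```

Run:
```python
from h import *
go(.533,.1493,.0311,-7.85)
```

```text
now [0.5332 0.1494 0.031 ] y-yaw -7.87 tilt [ 5.e-04  1.e-04 -1.e+00] F [-4.5 -1.  15.7] shift units [-0.   -0.01 -0.  ] turn units -0.0 t 22.35
```

Call:
carry_out:
  series: [5, 0, 0, 0.05, 0, 0, 0, 5, 0, 0, 0, 0, 0, 0, 5, 0, 0, 0, 0, 0, 0, 5, 0, 0, 0, 0, 0, 0]

```text
t: 22.75
position: [0.5333, 0.1494, 0.031]
tool_rot: [2.368, 2.064, 0.001]
contact_force: [-7.8, -2.5, 23.3]
grip_width: 0.0148
gripper_force: 82.3
```

Run:
```python
from h import *
go(.533,.1493,.0311,-7.85)
s=snap('wrist');save(s,'w8.png',(160,60,480,300),2);P=cloud(s)
o=monitor.get_obs();c=np.array([o['position'][0],o['position'][1]]);a=np.radians(-7.85);Rj=np.array([[np.cos(a),-np.sin(a)],[np.sin(a),np.cos(a)]])
L=(P[...,:2]-c)@Rj*1000;z=P[...,2]*1000
def med(x0,x1,y0,y1,zl,zh,n):
    m=(L[...,0]>x0)&(L[...,0]<x1)&(L[...,1]>y0)&(L[...,1]<y1)&(z>zl)&(z<zh);print(n,m.sum(),np.median(z[m]).round(2) if m.sum() else '')
med(-30,-8,10,30,55,72,'lid left');med(8,30,10,26,55,72,'lid right');med(-10,30,44,53,55,72,'lid +y end');med(-14,14,58,66,38,56,'tongue');med(-34,-18,62,80,18,30,'carriage')
m=(np.hypot(L[...,0]-22,L[...,1]-34)<7)&(z>65);print('dowel tip',m.sum(),np.sort(z[m])[-5:],L[m].mean(0) if m.sum() else '')
```

```text
now [0.5333 0.1494 0.031 ] y-yaw -7.86 tilt [ 4.e-04  0.e+00 -1.e+00] F [-7.8 -2.5 23.3] shift units [-0.   -0.01 -0.  ] turn units -0.0 t 22.75
lid left 2084 64.39
lid right 1747 64.31
lid +y end 2074 64.3
tongue 1082 44.31
carriage 1125 24.42
dowel tip 125 [67.89580785 67.9971471  68.37291071 68.53996388 68.83512995] [22.4395001  34.22621678]
```

View pics/w8.png

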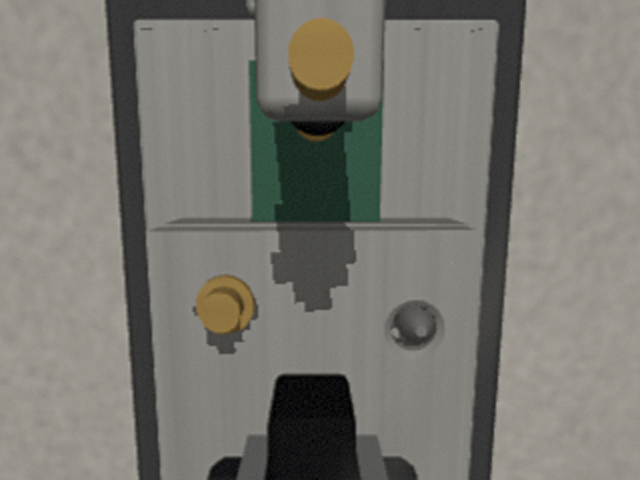

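The crop shows dowel1 through the lid hole at (415,325), the connector at (225,305) at the probe end, and the brass pad peeking out under the sleeve. The lid is level at 64 mm, the tongue is 6 mm lower, and the force is 23 N at the stop. I'm handing in.

```bash
python3 -c "
from cell import ticket
print(ticket.close_job())"
```

```text
the job is handed in; nothing more can be done
None
```

The job is handed in: the pad lies under the probe tip to within about 1 mm, and the lid sits flush on both dowels and is still held with the housing fully down at its stop (23 N).

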